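# Copy a camera address onto the switch box and guard it

## Robot

A 6-joint arm with a two-finger parallel gripper is mounted at the origin on the work surface. World frame = base frame: x ahead of the robot, y to its left, z up, the work surface at z = 0. Lengths are in m, angles in degrees, forces in N, time in s.
With the tool pointing down it reaches from about 0.4 to 0.825 m from the base axis. Payload 7 kg.
Tool frame: the origin (TCP) lies midway between the tips of the shut fingers; the grasp point (between the pads) lies 19 mm behind it (r.hold_point_z is the distance from the TCP to the grasp point, in m); y points along the fingers, z is the direction in which the jaws open and shut, and the axes are right-handed (so a half turn about y gives the same grasp; the last joint's range is limited). The gripper opens to 88 mm and grips with 3 to 60 N. Pads are 19 mm wide; open, the fingers measure 130 mm over their backs; the gripper's body (78 mm by 193 mm) begins 47 mm behind the grasp point.
Start: joints at [-58.379, 20.546, 0.682, 0, -70.136, -16.507], TCP at [0.176, -0.652, 0.227] pointing down, gripper open.
Joint ranges: [-176.03, 176.03], [-82.01, 121.73], [-58.28, 71.71], [-173.87, 95.51], [-174.79, -0.11], [-173.66, 173.66]. Speed limits (degrees/s): [136.94, 136.94, 172.46, 180, 180, 180].

## Interface

Orientations are given as [roll, pitch, yaw] about the fixed x, y, z axes, in that order (R = Rz(yaw) Ry(pitch) Rx(roll)).
In Python, from plant import r, imaging gives the robot as it stands.
- The arm moves only by the tool drive_tool, never from a script. Its argument "deltas" is a list of rows, each a list of 6 numbers: the shift along the world's x, y, z in cm, then the turn, a rotation vector about the world's x, y, z in rad. In form: [[tx, ty, tz, rx, ry, rz], ...]. A call has exactly 8 rows; each row is the pose to reach, as a shift and turn from the pose commanded when the call began; what a row does not reach only later rows make up. A row lasts 1/12 s, in which the tool goes at most 41.7 mm and 7.16 degrees, less where a joint would pass 70% of its speed; a pose out of reach is approached as far as the arm can. A call with a gripper value outside its range is refused whole. "claw" is the opening, from 0 (shut) to 1 (fully open), set as the call begins (left out, the last holds). The fingers move at their own pace and stop on an object; "squeeze" is the grip in N (left out, the last holds). Time passes only in rows, so rows that repeat a pose let the fingers close, or fill a call up. It gives the time, the measured TCP pose, the force and the opening at its end, in the units of the state.
- r.get_state(): the state, without advancing time (a new reading comes with each control period).
- imaging.capture(name): name is "scene" or "top" or "wrist"; returns the picture (400x640x3 uint8, red, green, blue); there is no depth.
- imaging.get_calibration(name): a dict with "mtx" (3x3 intrinsics, pixels), "R" (3x3) and "t" (3): a world point X has camera coordinates R X + t; the wrist camera has in their place "T_tool_cam" (4x4, takes a point from camera to tool coordinates, whose origin is the TCP and whose axes are the tool frame's). Camera axes: x right, y down, z forward; pixel columns grow to the right and rows downward; lengths in m; the calibration is good to about 2 mm. A picture is of the moment at which its call begins: read the wrist's pose just before it. get_calibration takes no time and is no camera call.
- r.close_job(): hands the job in, once; it reports no verdict.
Trained networks look in the newest picture that a camera, given by its name, has taken for a name from the list of things; names that differ only in an ending like _2 or _b are one class to them, and where a whole thing is asked for, a point or a joint stands for the part that bears it (a point fixed in the world has none). Each returns a list of dicts, best first, with "score" (0 to 1); they miss things now and then, are a little off and sometimes report something else, mostly with a low value. They report only what shows in the picture. A call takes as long as a camera call. They do not tell look-alikes from the thing itself.
- imaging.search_frame(camera, label): "bbox" ([left, top, right, bottom] in pixels, round what is visible of it).
- imaging.outline_of(camera, label): "region" (400x640 bool, what is visible of it) and "bbox" ([left, top, right, bottom] in pixels, round what is visible of it).
- imaging.landmark_of(camera, label): "position" ([column, row] in pixels: a listed point, or the origin of a listed thing).
The state is a dict: "time_s": time; "joints": joint angles; "qd": joint speeds; "joint_torque": joint torques, N m; "tcp_pos": TCP position; "eef_rot": TCP orientation; "contact_force": force on the tool from outside, world axes, zero at the start; "moment": the same for the moment, N m; "gripper_width": finger opening in m.
Only numpy, scipy, OpenCV 4.12 (cv2) and the standard library are available. Lean on these libraries where they do the work, as an engineer would, in place of code of your own. Each camera call takes 0.05 s, during which the arm holds its last target.

## Task

Set the five levers of the switch box that stands on the table to the same on-off pattern, lever for lever from left to right, as on the unit on the black receiver at the back, each lever leaning the same way as its counterpart. Then stand the loose guard on top of the box, flat over all five levers, setting it down gently and without disturbing them. Do not touch the unit you copy from, and leave everything else on the table where it is.

Things in the scene. Friction and masses are not known exactly. Their poses are not given: they have to be found in the camera images.
- unit: The switch box to be set: white panel box with dark wooden end cheeks, 150 (x) x 224 (y) x 50 mm high, fixed, standing directly on the table nearer the robot, turned at most 0.25 rad. Five side-by-side steel levers stand on its top in a row. Origin: centre of its underside; z up, x away from the robot, y to the left.
- unit_row (a point): Pivot of the middle lever of that box, 54 mm above the box's underside, axes as the box. The lever pivots lie along y, at y = +64, +32, 0, -32, -64 mm from here. Each lever is 14 mm wide (y) and reaches 52 mm from its pivot: a stem 7 mm thick (x) and, over the last 18 mm, a head 12 mm thick.
- unit_deck (a point): Centre of the flat top of that box (50 mm above the table), axes as the box; the guard belongs here.
- pattern_unit: The unit to be copied: an identical switch box with five identical levers, standing on a black receiver (150 x 250 x 30 mm) at the back of the table, fixed; its top is 80 mm above the table. Origin: centre of the receiver's underside; axes as for the other box (turned at most 0.1 rad). Not to be touched.
- guard: Loose guard for the box, 0.2 to 0.45 kg: a hood open below, outside 100 (x) x 176 (y) x 76 mm high, inside 94 x 170 x 72 mm, plain aluminium, with a black bar handle on top. Origin: centre of its bottom; z up. It starts upright on the table beside the switch box, turned at most 0.25 rad, long side across like the box; either way round fits.
- guard_handle (a point): Centre of the guard's bar handle, 108 mm above the guard's bottom, axes as the guard. The bar runs along y, 110 mm long, 16 x 16 mm in section, with 24 mm free beneath it, between two posts of 10 mm diameter at y = +45 and -45 mm.
- lever1 (a joint): Lever 1, the first (leftmost) on the box to be set, at y = +64 mm: angle from upright, +0.45 rad leaning away from the robot (box +x) is on, -0.45 leaning towards the robot is off. It rests only at these stops: once past upright it falls over by its own weight (80 g); under 1 N at its tip turns it. At the very start it may still be falling to its stop, for up to a second.
- lever2 (a joint): Lever 2, the second on the box to be set, at y = +32 mm: angle from upright, +0.45 rad leaning away from the robot (box +x) is on, -0.45 leaning towards the robot is off. It rests only at these stops: once past upright it falls over by its own weight (80 g); under 1 N at its tip turns it. At the very start it may still be falling to its stop, for up to a second.
- lever3 (a joint): Lever 3, the third (middle) on the box to be set, at y = +0 mm: angle from upright, +0.45 rad leaning away from the robot (box +x) is on, -0.45 leaning towards the robot is off. It rests only at these stops: once past upright it falls over by its own weight (80 g); under 1 N at its tip turns it. At the very start it may still be falling to its stop, for up to a second.
- lever4 (a joint): Lever 4, the fourth on the box to be set, at y = -32 mm: angle from upright, +0.45 rad leaning away from the robot (box +x) is on, -0.45 leaning towards the robot is off. It rests only at these stops: once past upright it falls over by its own weight (80 g); under 1 N at its tip turns it. At the very start it may still be falling to its stop, for up to a second.
- lever5 (a joint): Lever 5, the fifth (rightmost) on the box to be set, at y = -64 mm: angle from upright, +0.45 rad leaning away from the robot (box +x) is on, -0.45 leaning towards the robot is off. It rests only at these stops: once past upright it falls over by its own weight (80 g); under 1 N at its tip turns it. At the very start it may still be falling to its stop, for up to a second.
- pattern1 (a joint): Lever 1, the first (leftmost) on the unit to be copied; same meaning.
- pattern2 (a joint): Lever 2, the second on the unit to be copied; same meaning.
- pattern3 (a joint): Lever 3, the third (middle) on the unit to be copied; same meaning.
- pattern4 (a joint): Lever 4, the fourth on the unit to be copied; same meaning.
- pattern5 (a joint): Lever 5, the fifth (rightmost) on the unit to be copied; same meaning.
- mug: Bystander: white mug, 76 mm across, 90 mm high. Origin at its underside on the table.
- microphone: Bystander: hand microphone lying down, 170 mm long. Origin at its underside on the table.
- screwdriver: Bystander: screwdriver, 190 mm long. Origin at its underside.
- speaker: Bystander: small black loudspeaker, 100 x 100 x 130 mm. Origin at its underside on the table.
- remote: Bystander: grey remote control, 170 mm long, 20 mm high. Origin at its underside on the table.
- radio: Bystander: black two-way radio lying down, 190 mm long with its aerial, 34 mm high. Origin at its underside on the table.
Not all that is in view belongs to the job. What is shaped like the guard but purple or turquoise is not meant.

How it is judged:
By the outcome, as a careful person would: the job done as asked, in the order asked, and still so for the second after the job is handed in, with the robot touching nothing.
It also fails if it takes over 70 s, if anything falls off the work surface, if the arm or the gripper's body presses on something with over 40 N, if the wrist force passes 120 N, or if a joint passes its speed limit or range.

## Working session

There is one attempt and no reset: what is moved stays moved. The work goes in short steps, Python scripts to look and compute and a tool call to move; the robot and the scene stay as the last step left them, time stands still between calls to the robot, and variables do not carry over. Pictures are saved under pics/ and viewed, and the job is handed in when it is done.

Besides the shell and the picture viewer there is one more tool, called after "Emit:" in YAML: its name, and indented under it one key for each argument. drive_tool: Moves the arm, as the interface text tells. Its arguments: {"type":"object","properties":{"deltas":{"type":"array"},"claw":{"type":"number"},"squeeze":{"type":"number"}},"required":["deltas"]}

```bash
mkdir -p pics; ls
python3 - <<'E'
from plant import r, imaging
import cv2
s=r.get_state();print({k:s[k] for k in ('time_s','tcp_pos','eef_rot','gripper_width')})
for n in ('scene','top','wrist'):
    im=imaging.capture(n);cv2.imwrite(f'pics/{n}0.png',im[:,:,::-1])
    c=imaging.get_calibration(n);print(n,c)
E
```

```text
pics
{'time_s': 0.0, 'tcp_pos': array([ 0.17586567, -0.65119152,  0.22562712]), 'eef_rot': array([-8.99069581e+01,  7.76747858e-03,  1.51088135e+01]), 'gripper_width': 0.08804931766228132}
scene {'mtx': array([[413.37493562,   0.        , 320.29795356],
       [  0.        , 413.37493562, 200.85370539],
       [  0.        ,   0.        ,   1.        ]]), 'R': array([[ 0.51199524,  0.85898747, -0.00118203],
       [ 0.58617692, -0.35039307, -0.73049388],
       [-0.62789927,  0.37331652, -0.68291822]]), 't': array([-0.25263356, -0.23083018,  1.88954183])}
top {'mtx': array([[488.66558611,   0.        , 321.25685286],
       [  0.        , 488.66558611, 194.91476558],
       [  0.        ,   0.        ,   1.        ]]), 'R': array([[-2.61666169e-02, -9.99648298e-01, -4.31146328e-03],
       [-9.89577390e-01,  2.65134627e-02, -1.41540192e-01],
       [ 1.41604723e-01,  5.62898608e-04, -9.89923121e-01]]), 't': array([-1.56221472e-03,  5.10713901e-01,  1.60239480e+00])}
wrist {'mtx': array([[306.57612368,   0.        , 324.03146054],
       [  0.        , 306.57612368, 200.02415381],
       [  0.        ,   0.        ,   1.        ]]), 'T_tool_cam': array([[ 1.93087762e-04,  9.55040685e-01,  2.96474709e-01,
        -8.00870316e-02],
       [ 3.22661178e-04, -2.96474758e-01,  9.55040634e-01,
        -1.58686077e-01],
       [ 9.99999929e-01, -8.87457803e-05, -3.65400200e-04,
        -8.28614405e-04],
       [ 0.00000000e+00,  0.00000000e+00,  0.00000000e+00,
         1.00000000e+00]])}
```

View pics/scene0.png

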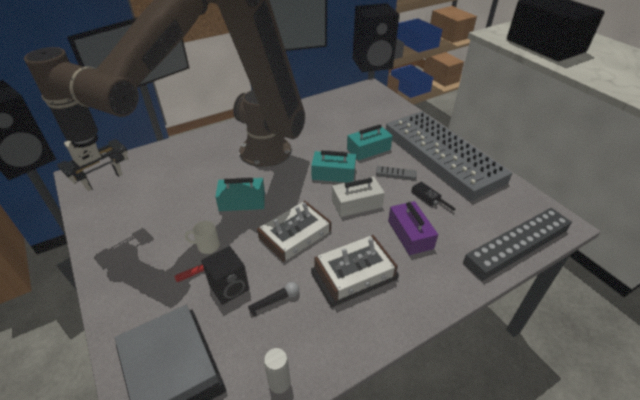

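View pics/top0.png

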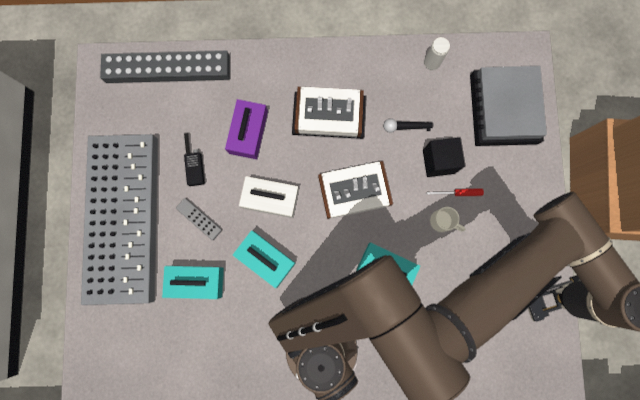

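View pics/wrist0.png

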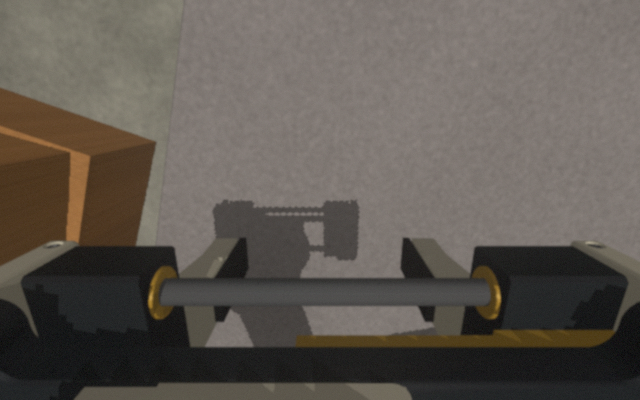

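The top view shows these guard-like things: plain at (268,196), purple at (246,128), and turquoise at (263,257), (192,282) and (388,265). I choose the plain aluminium one at (268,196). The box to set is at (355,190), and the pattern box is on the black receiver at (330,112).

```bash
cat > h.py <<'E'
from plant import r, imaging
import cv2, numpy as np
def cal(n):
    c=imaging.get_calibration(n)
    if n=='wrist':
        from scipy.spatial.transform import Rotation as Ro
        s=r.get_state();T=np.eye(4);T[:3,:3]=Ro.from_euler('xyz',s['eef_rot'],degrees=True).as_matrix();T[:3,3]=s['tcp_pos']
        M=np.linalg.inv(T@c['T_tool_cam']);return c['mtx'],M[:3,:3],M[:3,3]
    return c['mtx'],c['R'],c['t']
def back(n,px,z,c=None):
    K,R,t=c or cal(n)
    d=R.T@np.linalg.inv(K)@np.array([px[0],px[1],1.]);o=-R.T@t
    return o+d*(z-o[2])/d[2]
def proj(n,X,c=None):
    K,R,t=c or cal(n)
    p=K@(R@np.asarray(X,float).T+t[:,None]);return (p[:2]/p[2]).T
def crop(n,im,box,f,name):
    l,t,rr,b=box;cv2.imwrite('pics/'+name,cv2.resize(im[t:b,l:rr,::-1],None,fx=f,fy=f,interpolation=cv2.INTER_CUBIC))
E
python3 - <<'E'
from h import *
im=imaging.capture('top');sc=imaging.capture('scene')
crop('top',im,(225,75,405,225),4,'tc.png')
crop('s',sc,(240,165,420,305),4,'sc.png')
for l,z in (('unit_row',.054),('unit_deck',.05),('pattern_unit',0),('guard',0),('guard_handle',.108),('unit',0)):
  for n in('top','scene'):
    for d in imaging.landmark_of(n,l)[:6]:
        print(l,n,round(d['score'],2),np.round(d['position'],1),back(n,d['position'],z).round(4))
E
```

```text
unit_row top 0.62 [350.3 186.8] [ 0.5326 -0.1123  0.054 ]
unit_row scene 0.74 [294.9 223.5] [ 0.5248 -0.1243  0.054 ]
unit_row scene 0.67 [292.4 222.9] [ 0.5176 -0.1305  0.054 ]
unit_row scene 0.58 [207.1 268.6] [ 0.5569 -0.4619  0.054 ]
unit_deck top 0.59 [358.1 190.5] [ 0.5201 -0.1381  0.05  ]
unit_deck scene 0.77 [295.  224.3] [ 0.525  -0.1242  0.05  ]
pattern_unit top 0.66 [332.8 113.3] [ 0.8041 -0.0632  0.    ]
pattern_unit scene 0.68 [356.3 277.5] [ 0.8008 -0.0443  0.    ]
guard top 0.93 [270.7 257.6] [0.307  0.1607 0.    ]
guard top 0.78 [267.7 199.4] [0.5051 0.1687 0.    ]
guard top 0.68 [385.4 269.4] [ 0.2577 -0.2235  0.    ]
guard top 0.63 [196.1 283.6] [0.2273 0.4113 0.    ]
guard scene 0.86 [357.3 205.7] [0.5184 0.1541 0.    ]
guard scene 0.71 [335.1 174.1] [0.3088 0.1836 0.    ]
guard scene 0.63 [367.3 146.5] [0.2154 0.4186 0.    ]
guard scene 0.59 [412.6 233.7] [0.7445 0.2436 0.    ]
guard scene 0.55 [243.7 201.9] [ 0.2694 -0.2199  0.    ]
guard scene 0.52 [206.3 245.3] [ 0.4108 -0.4238  0.    ]
guard_handle top 0.94 [260.2 258.5] [0.3032 0.1823 0.108 ]
guard_handle top 0.7 [241.9 122.3] [0.7475 0.2386 0.108 ]
guard_handle top 0.66 [186.6 282.7] [0.2342 0.4133 0.108 ]
guard_handle top 0.61 [264.2 191.4] [0.5165 0.1677 0.108 ]
guard_handle top 0.6 [391.3 268.5] [ 0.2613 -0.2286  0.108 ]
guard_handle scene 0.97 [235.3 180.9] [ 0.2591 -0.2349  0.108 ]
guard_handle scene 0.73 [333.8 152.4] [0.2975 0.1814 0.108 ]
guard_handle scene 0.64 [357.8 182. ] [0.5024 0.1596 0.108 ]
guard_handle scene 0.63 [410.2 214.2] [0.7375 0.2177 0.108 ]
guard_handle scene 0.63 [295.2 232.5] [ 0.6086 -0.1655  0.108 ]
guard_handle scene 0.6 [369.5 129.5] [0.2353 0.4061 0.108 ]
unit top 0.91 [356.  192.4] [ 0.5212 -0.1344  0.    ]
unit scene 0.66 [294.6 234.1] [ 0.5247 -0.1281  0.    ]
```

View pics/tc.png

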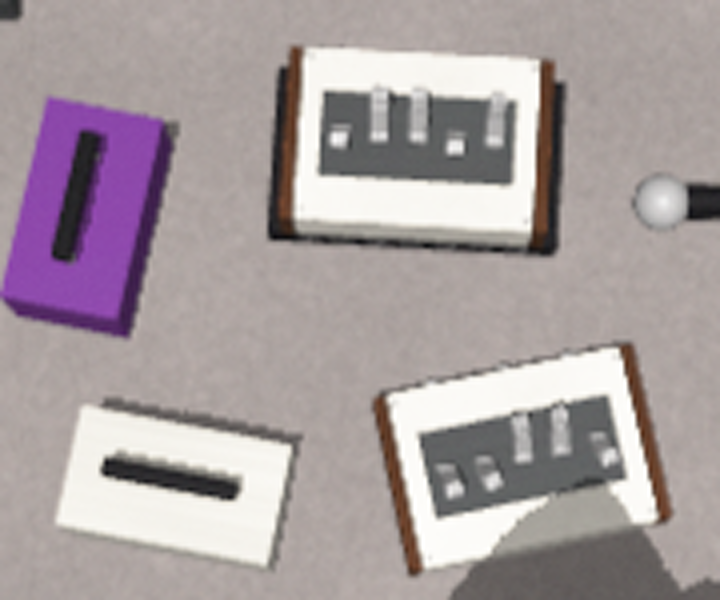

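View pics/sc.png

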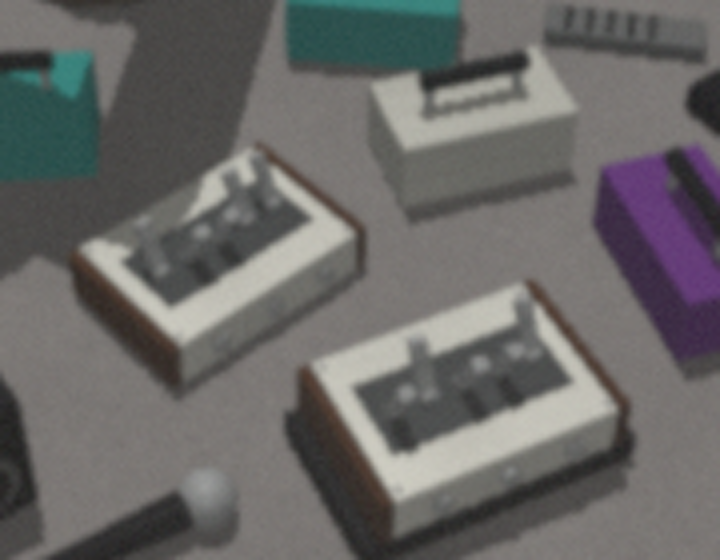

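The pattern from left to right is off, on, on, off, on. Levers leaning away show long in the top view and short in the scene view. The box reads off, off, on, on, off, so levers 2, 4 and 5 have to change. Next I fit the poses.

```bash
cat > fit.py <<'E'
from h import *
from scipy.optimize import minimize
def hull_mask(n,pose,boxes,c):
    x,y,a=pose;R=np.array([[np.cos(a),-np.sin(a)],[np.sin(a),np.cos(a)]]);m=np.zeros((400*4,640*4),np.uint8)
    for (x0,x1,y0,y1,z0,z1) in boxes:
        P=np.array([[p,q,s] for p in(x0,x1) for q in(y0,y1) for s in(z0,z1)],float);P[:,:2]=P[:,:2]@R.T+[x,y]
        u=proj(n,P,c);h=cv2.convexHull(((u+.5)*4).astype(np.float32)).astype(np.int32);cv2.fillConvexPoly(m,h,255)
    return cv2.resize(m,(640,400),interpolation=cv2.INTER_AREA)/255.
def fit(masks,boxes,p0):
    def cost(p):
        t=0
        for n,(M,c) in masks.items():
            h=hull_mask(n,p,boxes,c);t+=1-np.minimum(h,M).sum()/np.maximum(h,M).sum()
        return t
    s=minimize(cost,p0,method='Nelder-Mead',options=dict(initial_simplex=[p0]+[np.array(p0)+d for d in np.diag([.01,.01,.08])],xatol=1e-4,fatol=1e-4))
    return s.x,s.fun
E
python3 - <<'E'
from fit import *
B={'unit':([(-.075,.075,-.112,.112,0,.05)],(.523,-.128,.18)),'guard':([(-.05,.05,-.088,.088,0,.076)],(.505,.165,-.17))}
for l,(b,p0) in B.items():
    ms={}
    for n in('top','scene'):
        imaging.capture(n)
        c=cal(n);e=proj(n,[[p0[0],p0[1],.05]],c)[0]
        o=[d for d in imaging.outline_of(n,l) if d['region'][int(e[1]),int(e[0])]]
        print(l,n,[(round(d['score'],2),d['bbox'],int(d['region'].sum())) for d in o])
        if o:
            ms[n]=(o[0]['region'].astype(float),c)
    for k in ms: x,f=fit({k:ms[k]},b,p0);print(l,k,x.round(4),round(f,3))
    x,f=fit(ms,b,p0);print(l,'both',x.round(4),round(f,3))
E
```

```text
unit top [(0.71, [320.7, 162.0, 394.5, 216.5], 3117)]
unit scene [(0.83, [254.8, 200.3, 330.8, 262.1], 2550)]
unit top [ 0.5279 -0.129   0.1693] 0.03
unit scene [ 0.5229 -0.1245  0.1761] 0.028
unit both [ 0.5268 -0.1279  0.1716] 0.089
guard top [(0.84, [239.6, 177.7, 299.1, 217.2], 1731)]
guard scene [(0.73, [333.3, 180.2, 385.0, 216.8], 1509)]
guard top [ 0.5078  0.1578 -0.2084] 0.043
guard scene [ 0.503   0.1612 -0.2182] 0.035
guard both [ 0.5068  0.1582 -0.2361] 0.104
```

Emit:
drive_tool:
  deltas:
    - [1,2,2,0,0,0.09]
    - [3,5,2.3,0,0,0.19]
    - [5,8.5,2.3,0,0,0.29]
    - [7,12,2.3,0,0,0.39]
    - [8.5,15,2.3,0,0,0.49]
    - [10,18,2.3,0,0,0.59]
    - [12,21,2.3,0,0,0.69]
    - [14,25,2.3,0,0,0.79]
  claw: 0.5

```text
time_s: 1.92
tcp_pos: [0.3153, -0.4035, 0.2497]
eef_rot: [-90.0, 0.0, 60.6]
contact_force: [1.4, -0.2, 1.7]
gripper_width: 0.0451
```

Emit:
drive_tool:
  deltas:
    - [2,4,0,0,0,0.1]
    - [4,7,0,0,0,0.2]
    - [6,11,0,0,0,0.3]
    - [8,14,0,0,0,0.4]
    - [10,18,0,0,0,0.5]
    - [12,22,0,0,0,0.6]
    - [14,25,0,0,0,0.688]
    - [14.4,26.2,0,0,0,0.688]

```text
time_s: 2.58
tcp_pos: [0.4611, -0.1388, 0.2499]
eef_rot: [-90.1, 0.0, 100.3]
contact_force: [0.3, -0.7, 0.8]
gripper_width: 0.0439
```

Run:
```python
from h import *
s=r.get_state();print(s['tcp_pos'],s['eef_rot'],s['time_s'],s['contact_force'],s['joints'].round(1))
c=cal('wrist');im=imaging.capture('wrist');cv2.imwrite('pics/w1.png',im[:,:,::-1])
for l,z in(('unit_row',.054),('unit_deck',.05)):
  for n in('wrist','top'):
    if n=='top':imaging.capture(n)
    for d in imaging.landmark_of(n,l)[:2]: print(l,n,round(d['score'],2),np.round(d['position']),back(n,d['position'],z).round(4))
```

```text
[ 0.46110673 -0.13882381  0.2499431 ] [-9.01034272e+01  5.91548851e-03  1.00276399e+02] 2.5833 [ 0.27633838 -0.6589984   0.7721573 ] [  6.7   1.  -20.8  -0.  -68.1   3.6]
unit_row wrist 0.63 [270. 175.] [ 0.5233 -0.1307  0.054 ]
unit_deck wrist 0.92 [272. 174.] [ 0.5198 -0.1344  0.05  ]
unit_deck wrist 0.69 [267. 342.] [0.498  0.1094 0.05  ]
```

View pics/w1.png

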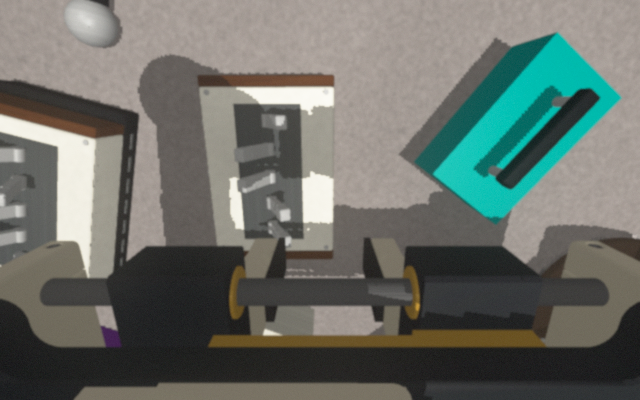

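```bash
cat > ov.py <<'E'
from h import *
def ov(n,im,pose,out,states=(-1,-1,1,1,-1),f=2,box=None,unit=True,H=.05,hx=.075,hy=.112):
    x,y,a=pose;R=np.array([[np.cos(a),-np.sin(a)],[np.sin(a),np.cos(a)]]);c=cal(n)
    W=lambda P:np.hstack([np.array(P,float)[:,:2]@R.T+[x,y],np.array(P,float)[:,2:]])
    big=cv2.resize(im[:,:,::-1],None,fx=f,fy=f,interpolation=cv2.INTER_CUBIC)
    def pl(P,col,cl=True):
        u=((proj(n,W(P),c)+.5)*f).astype(np.int32);cv2.polylines(big,[u],cl,col,1,cv2.LINE_AA)
    for z,col in((H,(0,0,255)),(0,(0,160,255))):pl([(hx,hy,z),(hx,-hy,z),(-hx,-hy,z),(-hx,hy,z)],col)
    if unit:
      for i,s in enumerate(states):
        yy=.064-.032*i;pl([(0,yy,.054),(.052*np.sin(.45*s),yy,.054+.052*np.cos(.45))],(0,200,0),False)
    if box: l,t,rr,b=[v*f for v in box];big=big[t:b,l:rr]
    cv2.imwrite('pics/'+out,big)
E
python3 - <<'E'
from ov import *
im=imaging.capture('wrist');ov('wrist',im,(.525,-.128,.172),'o1.png',f=3,box=(150,50,400,250))
im=imaging.capture('top');ov('top',im,(.525,-.128,.172),'o2.png',f=6,box=(300,140,420,230))
E
```

```text
(no output)
```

View pics/o1.png

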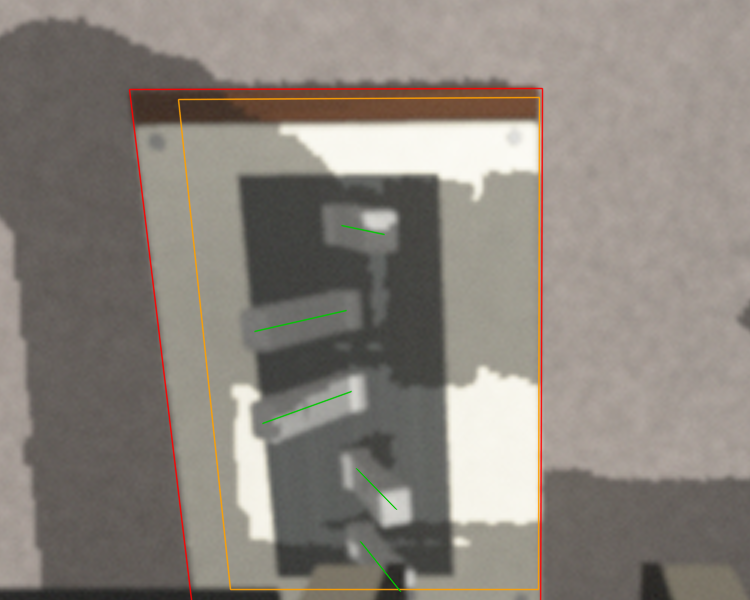

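View pics/o2.png

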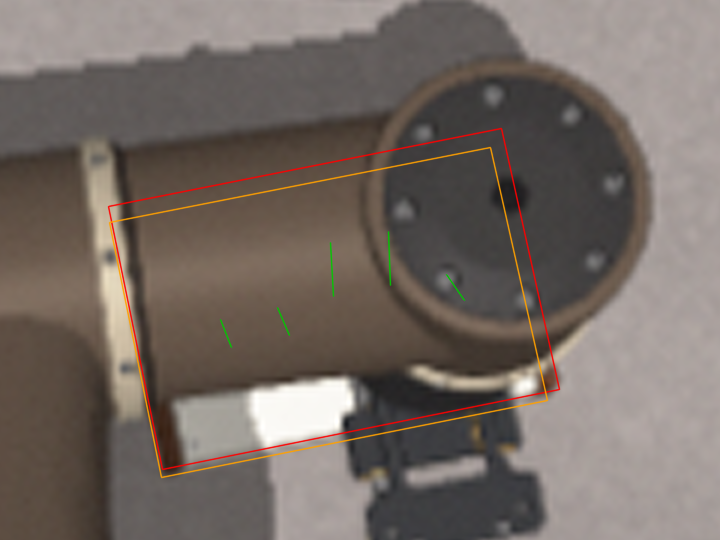

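Emit:
drive_tool:
  deltas:
    - [-0.5,1.5,-1,0,0,0]
    - [-1.1,3,-3,0,0,0]
    - [-1.1,3,-6,0,0,0]
    - [-1.1,3,-9,0,0,0]
    - [-1.1,3,-12,0,0,0]
    - [-1.1,3,-14,0,0,0]
    - [-1.1,3,-16,0,0,0]
    - [-1.1,3,-16.8,0,0,0]
  claw: 0
  squeeze: 10

```text
time_s: 3.7
tcp_pos: [0.4458, -0.1131, 0.0792]
eef_rot: [-89.8, -0.0, 99.7]
contact_force: [-0.9, -0.2, 0.6]
gripper_width: 0.0011
```

Run:
```python
from ov import *
s=r.get_state();print(s['tcp_pos'],s['eef_rot'],s['gripper_width'])
im=imaging.capture('wrist');ov('wrist',im,(.525,-.128,.172),'o3.png',f=1)
im=imaging.capture('scene');ov('scene',im,(.525,-.128,.172),'o4.png',f=5,box=(230,160,350,270))
```

```text
[ 0.4458495  -0.11314116  0.07922877] [-8.97975846e+01 -2.10355353e-02  9.96984084e+01] 0.0011014051034417625
```

View pics/o3.png

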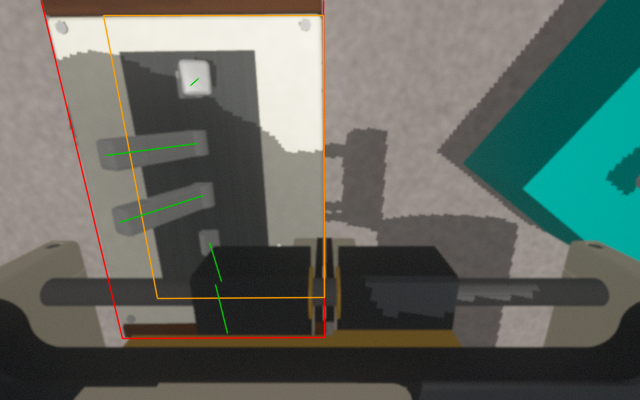

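View pics/o4.png

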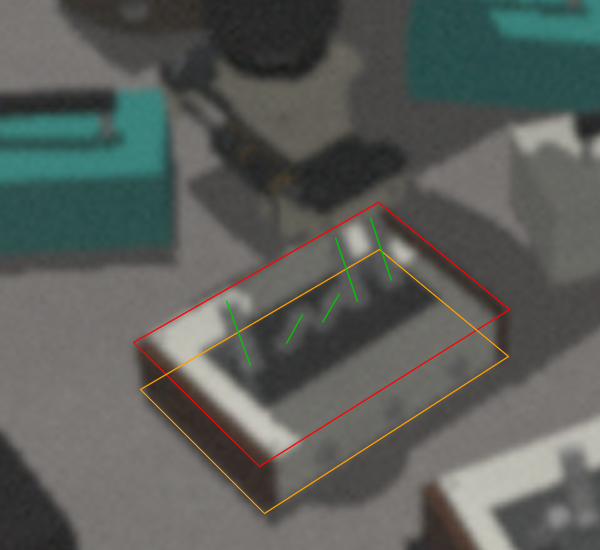

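Emit:
drive_tool:
  deltas:
    - [0.8,0.3,0.2,0,0,0]
    - [1.8,0.5,0.2,0,0,0]
    - [2.8,0.7,0.2,0,0,0]
    - [3.8,0.9,0.2,0,0,0]
    - [4.8,1.0,0.2,0,0,0]
    - [5.6,1.2,0.2,0,0,0]
    - [5.8,1.2,0.2,0,0,0]
    - [5.8,1.2,0.2,0,0,0]

```text
time_s: 4.47
tcp_pos: [0.5062, -0.1002, 0.0833]
eef_rot: [-90.0, 0.0, 99.8]
contact_force: [-0.2, -0.4, -0.5]
gripper_width: 0.0
```

Run:
```python
from ov import *
s=r.get_state();print(s['tcp_pos'],s['eef_rot'],s['contact_force'])
im=imaging.capture('scene');ov('scene',im,(.525,-.128,.172),'o5.png',f=5,box=(230,160,350,270),states=(-1,1,1,1,-1))
```

```text
[ 0.50622447 -0.10022471  0.08330008] [-8.99805724e+01  8.96513249e-04  9.98043803e+01] [-0.1748191  -0.4144165  -0.52204689]
```

View pics/o5.png

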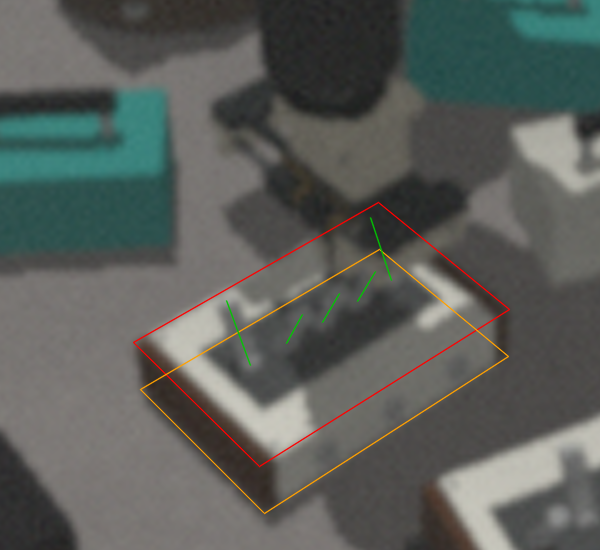

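Emit:
drive_tool:
  deltas:
    - [-2,-0.35,0,0,0,0]
    - [-4.5,-0.8,0,0,0,0]
    - [-5.9,-1,0,0,0,0]
    - [-5.6,-3.1,0,0,0,0]
    - [-5.1,-5.8,0,0,0,0]
    - [-4.5,-9,0,0,0,0]
    - [-4.3,-10.4,0,0,0,0]
    - [-4.3,-10.4,0,0,0,0]

```text
time_s: 5.18
tcp_pos: [0.4624, -0.2066, 0.0834]
eef_rot: [-90.0, 0.0, 99.7]
contact_force: [-0.3, 0.1, 0.7]
gripper_width: 0.0005
```

```bash
cat > uv.py <<'E'
from ov import *
def uv():
    s=r.get_state();a=.172;d=np.array(s['tcp_pos'][:2])-[.525,-.128]
    print('u,v',round(d@[np.cos(a),np.sin(a)],4),round(d@[-np.sin(a),np.cos(a)],4),s['tcp_pos'].round(4),'F',s['contact_force'].round(1),s['time_s'])
E
python3 - <<'E'
from uv import *
uv()
im=imaging.capture('scene');ov('scene',im,(.525,-.128,.172),'o6.png',f=5,box=(230,160,350,270),states=(-1,1,1,1,-1))
im=imaging.capture('wrist');ov('wrist',im,(.525,-.128,.172),'o7.png',f=1)
E
```

```text
u,v -0.0751 -0.0667 [ 0.4624 -0.2066  0.0834] F [-0.3  0.1  0.7] 5.1833
```

View pics/o6.png

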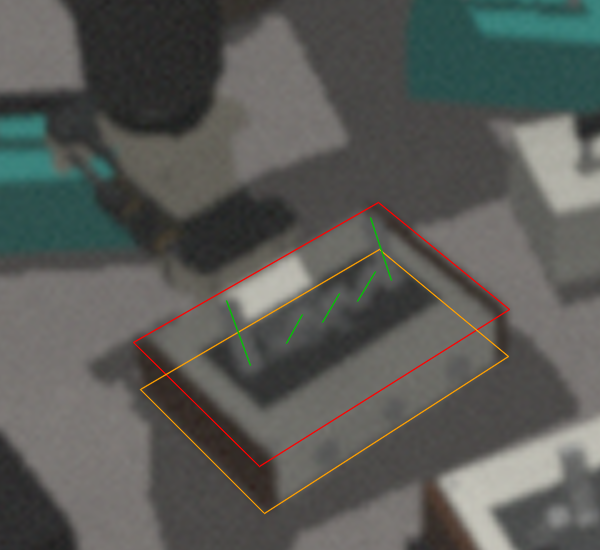

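View pics/o7.png

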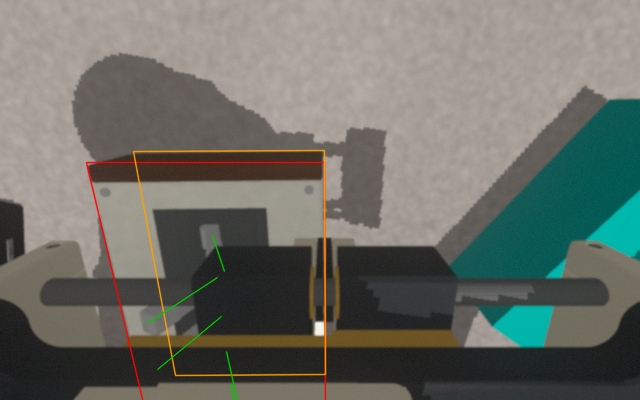

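Emit:
drive_tool:
  deltas:
    - [0.9,0.3,0,0,0,0]
    - [1.8,0.5,0,0,0,0]
    - [2.8,0.7,0,0,0,0]
    - [3.8,0.9,0,0,0,0]
    - [4.8,1.1,0,0,0,0]
    - [5.7,1.3,0,0,0,0]
    - [6.1,1.3,0,0,0,0]
    - [6.1,1.3,0,0,0,0]

```text
time_s: 5.95
tcp_pos: [0.5248, -0.1911, 0.0832]
eef_rot: [-90.0, 0.0, 99.8]
contact_force: [-0.5, 0.2, -1.0]
gripper_width: 0.0002
```

Run:
```python
from uv import *
uv()
im=imaging.capture('scene');ov('scene',im,(.525,-.128,.172),'o8.png',f=5,box=(230,160,350,270),states=(-1,1,1,1,1))
```

```text
u,v -0.011 -0.0621 [ 0.5248 -0.1911  0.0832] F [-0.5  0.2 -1. ] 5.95
```

View pics/o8.png

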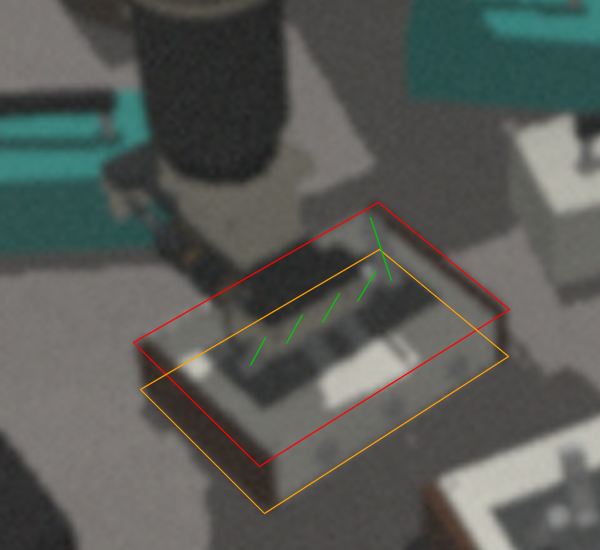

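Emit:
drive_tool:
  deltas:
    - [-1.2,-0.2,0,0,0,0]
    - [-1.2,-0.2,3,0,0,0]
    - [-1.2,-0.2,6.5,0,0,0]
    - [1,1,7,0,0,0]
    - [4.5,2.5,7,0,0,0]
    - [8,4.4,7,0,0,0]
    - [8,4.4,7,0,0,0]
    - [8,4.4,6,0,0,0]

```text
time_s: 6.67
tcp_pos: [0.6049, -0.1468, 0.1445]
eef_rot: [-90.1, 0.0, 99.9]
contact_force: [0.2, -0.5, -0.2]
gripper_width: 0.0007
```

Run:
```python
from uv import *
uv()
im=imaging.capture('scene');ov('scene',im,(.525,-.128,.172),'o9.png',f=4,box=(230,130,400,270),states=(-1,1,1,1,1))
```

```text
u,v 0.0755 -0.0322 [ 0.6049 -0.1468  0.1445] F [ 0.2 -0.5 -0.2] 6.6667
```

View pics/o9.png

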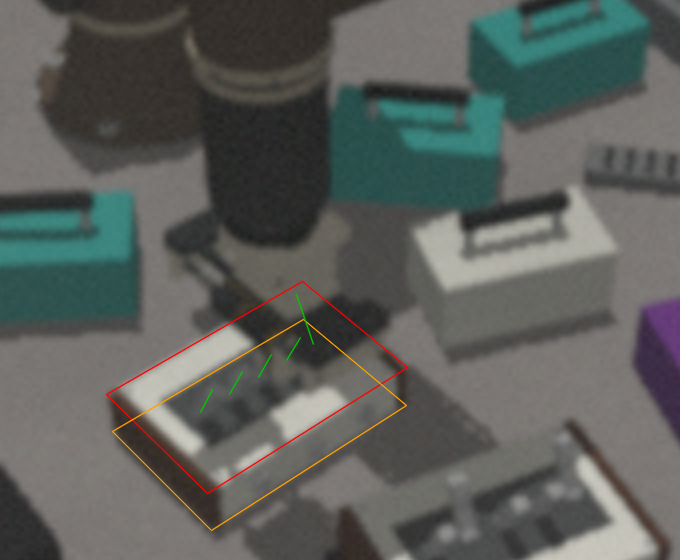

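Emit:
drive_tool:
  deltas:
    - [0,0,-3,0,0,0]
    - [0,0,-6.1,0,0,0]
    - [-1,-0.2,-6.1,0,0,0]
    - [-2.2,-0.4,-6.1,0,0,0]
    - [-3.4,-0.6,-6.1,0,0,0]
    - [-4.6,-0.8,-6.1,0,0,0]
    - [-5.8,-1.0,-6.1,0,0,0]
    - [-6.2,-1.1,-6.1,0,0,0]

```text
time_s: 7.38
tcp_pos: [0.5389, -0.1589, 0.0832]
eef_rot: [-90.0, -0.0, 99.7]
contact_force: [-0.3, -0.2, -0.4]
gripper_width: 0.0004
```

Emit:
drive_tool:
  deltas:
    - [0,0,0,0,0,0]
    - [1.2,0.2,0,0,0,0]
    - [2.4,0.4,0,0,0,0]
    - [2.4,0.4,4,0,0,0]
    - [2.4,0.4,8,0,0,0]
    - [0,3,12,0,0,0]
    - [-2,6,14,0,0,0]
    - [-4,10,15,0,0,0]

```text
time_s: 8.05
tcp_pos: [0.5103, -0.07, 0.2318]
eef_rot: [-90.2, 0.1, 99.7]
contact_force: [1.5, 2.2, 0.4]
gripper_width: 0.0008
```

Run:
```python
from uv import *
uv()
im=imaging.capture('scene');crop('',im,(250,190,340,265),8,'p1.png')
im=imaging.capture('wrist');cv2.imwrite('pics/p2.png',im[:,:,::-1])
```

```text
u,v -0.0046 0.0597 [ 0.5103 -0.07    0.2318] F [1.5 2.2 0.4] 8.05
```

View pics/p1.png

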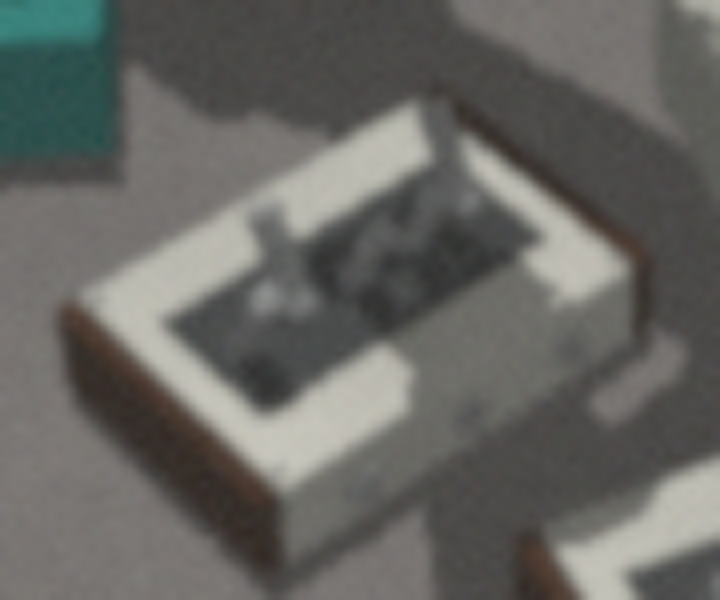

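View pics/p2.png

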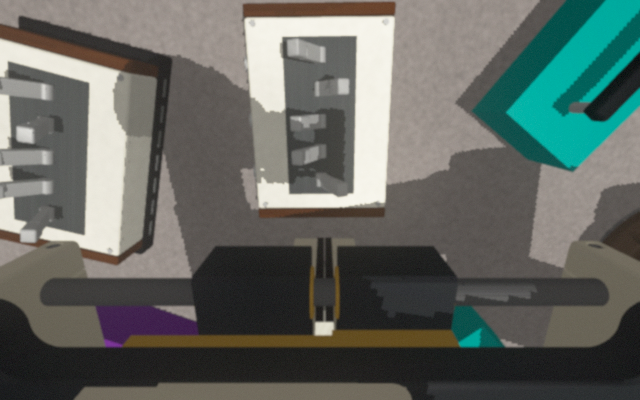

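Levers now match the pattern in the wrist view: lever 5 on, 4 off, 3 on, 2 on and 1 off, on both boxes. Next is the guard.

Emit:
drive_tool:
  deltas:
    - [0,3,3,0,0,-0.05]
    - [0,7,5,0,0,-0.1]
    - [0,11,5,0,0,-0.15]
    - [0,15,5,0,0,-0.2]
    - [-0.5,19,5,0,0,-0.25]
    - [-0.5,23,5,0,0,-0.3]
    - [-0.5,26.5,5,0,0,-0.385]
    - [-0.5,29,5,0,0,-0.385]
  claw: 0.9

```text
time_s: 8.82
tcp_pos: [0.5038, 0.2236, 0.2783]
eef_rot: [-90.0, -0.0, 77.6]
contact_force: [0.1, -0.6, -0.6]
gripper_width: 0.048
```

Emit:
drive_tool:
  deltas:
    - [0,0,0,0,0,0]
    - [0,0,0,0,0,0]
    - [0,0,0,0,0,0]
    - [0,0,0,0,0,0]
    - [0,0,0,0,0,0]
    - [0,0,0,0,0,0]
    - [0,0,0,0,0,0]
    - [0,0,0,0,0,0]

```text
time_s: 9.48
tcp_pos: [0.5031, 0.2191, 0.2787]
eef_rot: [-90.0, -0.0, 77.7]
contact_force: [-0.6, 0.3, -0.4]
gripper_width: 0.0787
```

Run:
```python
from uv import *
uv();print(r.get_state()['eef_rot'])
im=imaging.capture('wrist')
for p,o in(((.505,.160,-.215),'g1.png'),):
    ov('wrist',im,p,o,f=1,unit=False,H=.076,hx=.05,hy=.088)
for l,z in(('guard_handle',.108),('guard',0)):
    for d in imaging.landmark_of('wrist',l)[:3]: print(l,d['score'],d['position'],back('wrist',d['position'],z))
```

```text
u,v 0.0379 0.3457 [0.5031 0.2191 0.2787] F [-0.6  0.3 -0.4] 9.4833
[-9.00134176e+01 -2.01677723e-02  7.76951651e+01]
guard_handle 0.94 [124.1, 233.7] [0.74459393 0.23032744 0.108     ]
guard_handle 0.84 [509.0, 100.2] [0.30097258 0.17571001 0.108     ]
guard_handle 0.66 [310.3, 129.2] [0.50588387 0.16067568 0.108     ]
guard 0.91 [173.0, 207.7] [0.74016567 0.23613521 0.        ]
guard 0.85 [461.4, 105.7] [0.30377629 0.18100799 0.        ]
guard 0.83 [314.5, 118.6] [0.50327429 0.15496273 0.        ]
```

View pics/g1.png

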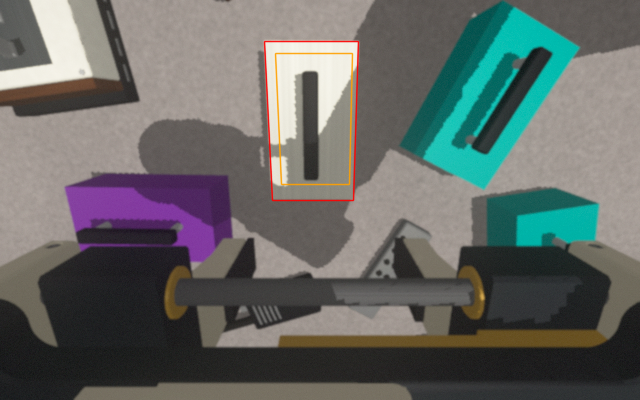

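The red outline from the fit lies on the plain guard at (312,120). Its bar at (310,128) agrees within 1 mm. I go down to the bar.

Emit:
drive_tool:
  deltas:
    - [0,-3,-2,0,0,0]
    - [0.2,-6,-3,0,0,0]
    - [0.2,-6,-7,0,0,0]
    - [0.2,-6,-11,0,0,0]
    - [0.2,-6,-14,0,0,0]
    - [0.2,-6,-17,0,0,0]
    - [0.2,-6,-19,0,0,0]
    - [0.2,-6,-19,0,0,0]

```text
time_s: 10.3
tcp_pos: [0.5025, 0.1579, 0.0844]
eef_rot: [-89.7, 0.3, 77.7]
contact_force: [-0.1, 0.4, 0.2]
gripper_width: 0.0788
```

Run:
```python
from uv import *
uv();print(r.get_state()['eef_rot'])
im=imaging.capture('wrist');cv2.imwrite('pics/g2.png',im[:,:,::-1])
im=imaging.capture('scene');crop('',im,(290,110,440,235),5,'g3.png')
```

```text
u,v 0.0268 0.2856 [0.5025 0.1579 0.0844] F [-0.1  0.4  0.2] 10.3
[-89.69867336   0.29207519  77.68667   ]
```

View pics/g2.png

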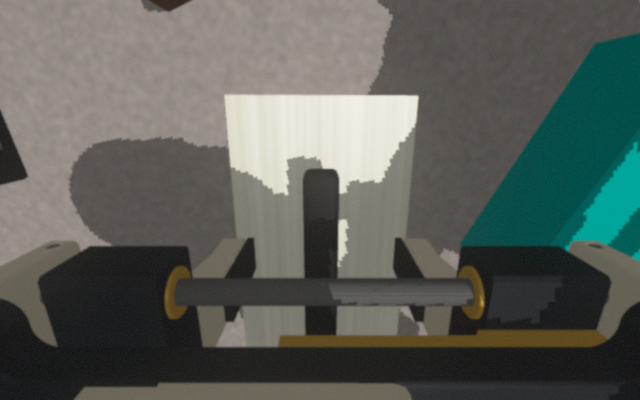

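View pics/g3.png

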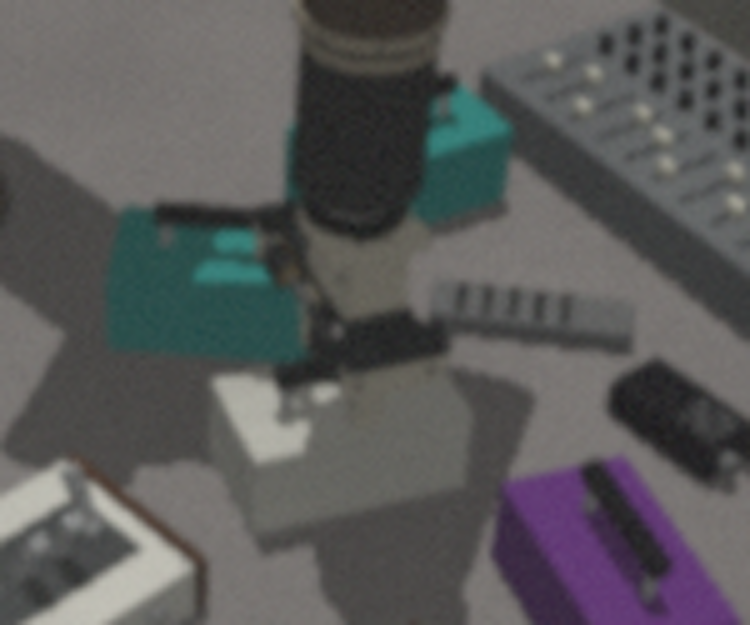

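Emit:
drive_tool:
  deltas:
    - [0.2,0.1,0.2,0,0,0]
    - [0.2,0.1,0.2,0,0,0]
    - [0.2,0.1,0.2,0,0,0]
    - [0.2,0.1,0.2,0,0,0]
    - [0.2,0.1,0.2,0,0,0]
    - [0.2,0.1,0.2,0,0,0]
    - [0.2,0.1,0.2,0,0,0]
    - [0.2,0.1,0.2,0,0,0]
  claw: 0
  squeeze: 40

```text
time_s: 11.07
tcp_pos: [0.507, 0.1606, 0.0906]
eef_rot: [-90.0, -0.0, 77.7]
contact_force: [0.1, -0.3, 0.0]
gripper_width: 0.0311
```

Emit:
drive_tool:
  deltas:
    - [0,0,0,0,0,0]
    - [0,0,0,0,0,0]
    - [0,0,0,0,0,0]
    - [0,0,0,0,0,0]
    - [0,0,0,0,0,0]
    - [0,0,0,0,0,0]
    - [0,0,0,0,0,0]
    - [0,0,0,0,0,0]

```text
time_s: 11.73
tcp_pos: [0.5069, 0.1605, 0.0903]
eef_rot: [-90.0, 0.0, 77.7]
contact_force: [0.1, -0.1, -3.3]
gripper_width: 0.0158
```

Run:
```python
from uv import *
uv();s=r.get_state();print(s['eef_rot'],s['gripper_width'])
```

```text
u,v 0.0316 0.2874 [0.5069 0.1605 0.0903] F [ 0.1 -0.1 -3.3] 11.7333
[-8.99863863e+01  1.05030408e-02  7.77334738e+01] 0.015761000181748495
```

Emit:
drive_tool:
  deltas:
    - [0,0,0.5,0,0,0]
    - [0,0,1.5,0,0,0]
    - [0,0,3,0,0,0]
    - [0,0,5,0,0,0]
    - [0,0,7.5,0,0,0]
    - [0,0,10,0,0,0]
    - [0,0,12.5,0,0,0]
    - [0,0,14,0,0,0]

```text
time_s: 12.4
tcp_pos: [0.5079, 0.1609, 0.2346]
eef_rot: [-90.2, -0.2, 77.8]
contact_force: [0.4, 1.3, -3.3]
gripper_width: 0.0156
```

Run:
```python
from uv import *
uv();s=r.get_state();print(s['eef_rot'],s['gripper_width'],s['moment'])
im=imaging.capture('wrist');cv2.imwrite('pics/g4.png',im[:,:,::-1])
im=imaging.capture('scene');crop('',im,(240,90,440,265),4,'g5.png')
```

```text
u,v 0.0326 0.2875 [0.5079 0.1609 0.2346] F [ 0.4  1.3 -3.3] 12.4
[-90.18623762  -0.15080149  77.76145412] 0.015570177392015085 [ 0.0877862  -0.06870947 -0.02782291]
```

View pics/g4.png

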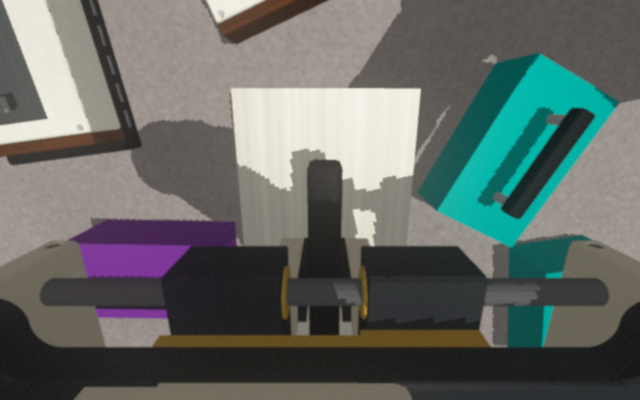

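View pics/g5.png

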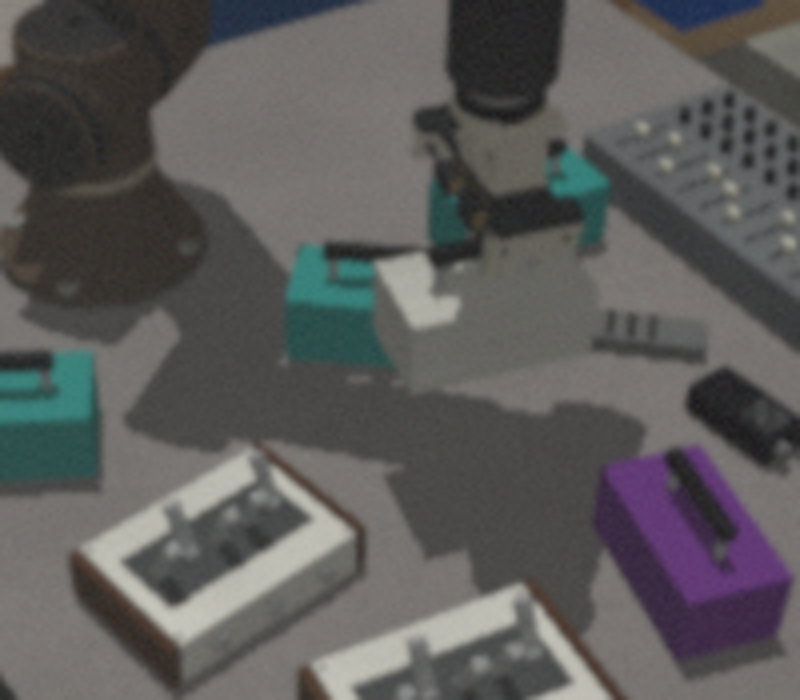

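Emit:
drive_tool:
  deltas:
    - [0,-1,0.3,0,0,0.02]
    - [0.2,-2.5,0.3,0,0,0.05]
    - [0.4,-5,0.3,0,0,0.09]
    - [0.6,-8,0.3,0,0,0.13]
    - [0.8,-11,0.3,0,0,0.17]
    - [1.0,-14,0.3,0,0,0.21]
    - [1.2,-17,0.3,0,0,0.25]
    - [1.4,-20,0.3,0,0,0.29]

```text
time_s: 13.17
tcp_pos: [0.5203, -0.0408, 0.2329]
eef_rot: [-89.9, -0.0, 94.5]
contact_force: [0.3, 0.6, -3.6]
gripper_width: 0.0159
```

Emit:
drive_tool:
  deltas:
    - [0.1,-2.5,0,0,0,0.03]
    - [0.2,-5,0,0,0,0.06]
    - [0.3,-7,0,0,0,0.08]
    - [0.4,-8.3,0,0,0,0.097]
    - [0.4,-8.8,0,0,0,0.097]
    - [0.4,-8.8,0,0,0,0.097]
    - [0.4,-8.8,0,0,0,0.097]
    - [0.4,-8.8,0,0,0,0.097]

```text
time_s: 13.83
tcp_pos: [0.5248, -0.1268, 0.2333]
eef_rot: [-90.0, -0.0, 99.9]
contact_force: [-0.7, -0.2, -2.6]
gripper_width: 0.0158
```

Run:
```python
from uv import *
uv();s=r.get_state();print(s['eef_rot'],s['gripper_width'],s['moment'])
im=imaging.capture('wrist');ov('wrist',im,(.525,-.128,.172),'g6.png',f=1)
im=imaging.capture('scene');crop('',im,(240,90,400,265),4,'g7.png')
```

```text
u,v 0.0001 0.0013 [ 0.5248 -0.1268  0.2333] F [-0.7 -0.2 -2.6] 13.8333
[-8.99801764e+01 -1.55675777e-02  9.99147222e+01] 0.01580306299604303 [0.02085291 0.15088305 0.02869191]
```

View pics/g6.png

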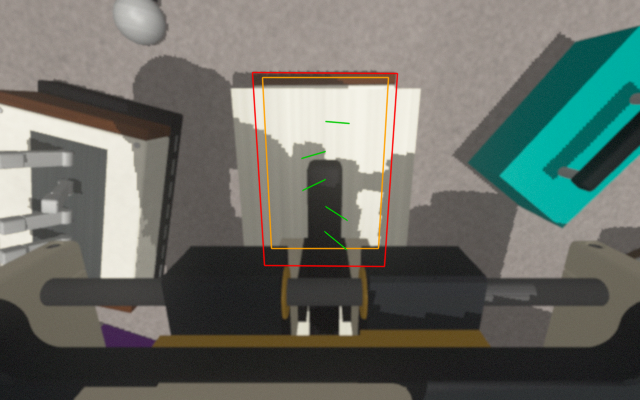

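View pics/g7.png

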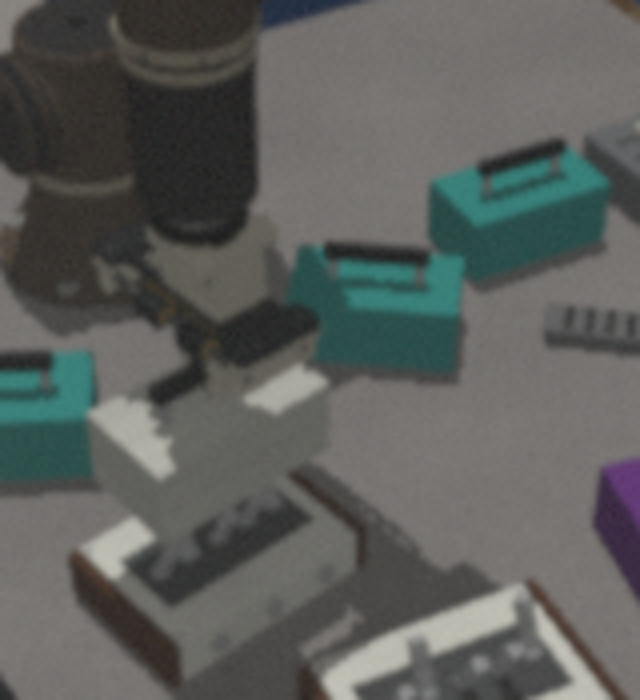

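Run:
```python
from uv import *
c=cal('wrist');a=.172
for p in((232,88),(420,88),(325,88)):
    d=back('wrist',p,.219,c)[:2]-[.525,-.128];print(d@[np.cos(a),np.sin(a)],d@[-np.sin(a),np.cos(a)])
```

```text
0.049865361438423676 -0.08852059642920483
-0.049993539617221604 -0.08868327933401035
0.0004769302801559491 -0.08860105649195013
```

Emit:
drive_tool:
  deltas:
    - [0,0,-0.5,0,0,0]
    - [0,-0.1,-1.5,0,0,0]
    - [0,-0.1,-3,0,0,0]
    - [0,-0.1,-4.5,0,0,0]
    - [0,-0.1,-6,0,0,0]
    - [0,-0.1,-7.3,0,0,0]
    - [0,-0.1,-8,0,0,0]
    - [0,-0.1,-8.2,0,0,0]

```text
time_s: 14.6
tcp_pos: [0.5239, -0.1283, 0.1495]
eef_rot: [-89.8, -0.0, 99.9]
contact_force: [-0.7, -0.4, -2.8]
gripper_width: 0.0158
```

Run:
```python
from uv import *
uv();s=r.get_state();print(s['eef_rot'],s['gripper_width'],s['moment'])
im=imaging.capture('scene');crop('',im,(240,130,360,265),5,'g8.png')
```

```text
u,v -0.0011 -0.0001 [ 0.5239 -0.1283  0.1495] F [-0.7 -0.4 -2.8] 14.6
[-8.98258818e+01 -2.87383582e-02  9.99127464e+01] 0.01584616460361247 [ 0.039192    0.18212716 -0.01752567]
```

View pics/g8.png

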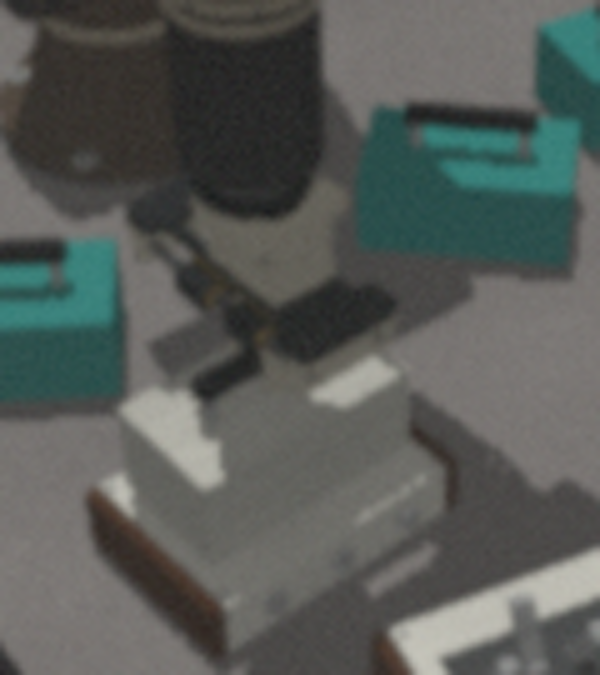

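Emit:
drive_tool:
  deltas:
    - [0,0,-0.2,0,0,0]
    - [0,0,-0.4,0,0,0]
    - [0,0,-0.6,0,0,0]
    - [0,0,-0.8,0,0,0]
    - [0,0,-0.9,0,0,0]
    - [0,0,-1.0,0,0,0]
    - [0,0,-1.05,0,0,0]
    - [0,0,-1.05,0,0,0]

```text
time_s: 15.32
tcp_pos: [0.525, -0.1284, 0.141]
eef_rot: [-90.0, -0.0, 99.9]
contact_force: [0.1, -0.4, -3.4]
gripper_width: 0.0149
```

Emit:
drive_tool:
  deltas:
    - [0,0,0,0,0,0]
    - [0,0,0,0,0,0]
    - [0,0,0,0,0,0]
    - [0,0,0,0,0,0]
    - [0,0,0,0,0,0]
    - [0,0,0,0,0,0]
    - [0,0,0,0,0,0]
    - [0,0,0,0,0,0]

```text
time_s: 15.98
tcp_pos: [0.525, -0.1284, 0.141]
eef_rot: [-90.0, -0.0, 99.9]
contact_force: [0.4, -0.8, -3.4]
gripper_width: 0.0157
```

Still carrying the full weight (-3.4 N), so I go down in fractions of a millimetre.

Emit:
drive_tool:
  deltas:
    - [0,0,-0.02,0,0,0]
    - [0,0,-0.04,0,0,0]
    - [0,0,-0.06,0,0,0]
    - [0,0,-0.08,0,0,0]
    - [0,0,-0.1,0,0,0]
    - [0,0,-0.1,0,0,0]
    - [0,0,-0.1,0,0,0]
    - [0,0,-0.1,0,0,0]

```text
time_s: 16.65
tcp_pos: [0.525, -0.1284, 0.1402]
eef_rot: [-90.0, 0.0, 99.9]
contact_force: [-1.7, -0.0, 0.1]
gripper_width: 0.0158
```

Emit:
drive_tool:
  deltas:
    - [0,0,-0.02,0,0,0]
    - [0,0,-0.02,0,0,0]
    - [0,0,-0.02,0,0,0]
    - [0,0,-0.02,0,0,0]
    - [0,0,-0.02,0,0,0]
    - [0,0,-0.02,0,0,0]
    - [0,0,-0.02,0,0,0]
    - [0,0,-0.02,0,0,0]

```text
time_s: 17.32
tcp_pos: [0.525, -0.1284, 0.1401]
eef_rot: [-90.0, 0.0, 99.9]
contact_force: [-3.8, 2.7, 5.9]
gripper_width: 0.0153
```

Now it is seated on the box (+5.9 N, gentle). I release the bar.

Emit:
drive_tool:
  deltas:
    - [0,0,0,0,0,0]
    - [0,0,0,0,0,0]
    - [0,0,0,0,0,0]
    - [0,0,0,0,0,0]
    - [0,0,0,0,0,0]
    - [0,0,0,0,0,0]
    - [0,0,0,0,0,0]
    - [0,0,0,0,0,0]
  claw: 0.7

```text
time_s: 17.98
tcp_pos: [0.5251, -0.1284, 0.1398]
eef_rot: [-90.0, 0.0, 99.9]
contact_force: [0.1, 0.7, 0.2]
gripper_width: 0.0597
```

Emit:
drive_tool:
  deltas:
    - [0,0,0.5,0,0,0]
    - [0,0,1.5,0,0,0]
    - [0,0,3,0,0,0]
    - [0,0,5,0,0,0]
    - [0,0,8,0,0,0]
    - [0,0,11,0,0,0]
    - [0,0,13,0,0,0]
    - [0,2,14,0,0,0]

```text
time_s: 18.65
tcp_pos: [0.5262, -0.1101, 0.2844]
eef_rot: [-90.3, 0.1, 99.8]
contact_force: [1.3, 0.4, -0.0]
gripper_width: 0.0615
```

Run:
```python
from uv import *
uv();s=r.get_state();print(s['gripper_width'])
im=imaging.capture('wrist');ov('wrist',im,(.525,-.128,.172),'h1.png',f=1)
im=imaging.capture('scene');cv2.imwrite('pics/h3.png',im[:,:,::-1]);crop('',im,(240,165,420,305),4,'h2.png')
```

```text
u,v 0.0042 0.0175 [ 0.5262 -0.1101  0.2844] F [ 1.3  0.4 -0. ] 18.65
0.06154808462276657
```

View pics/h1.png

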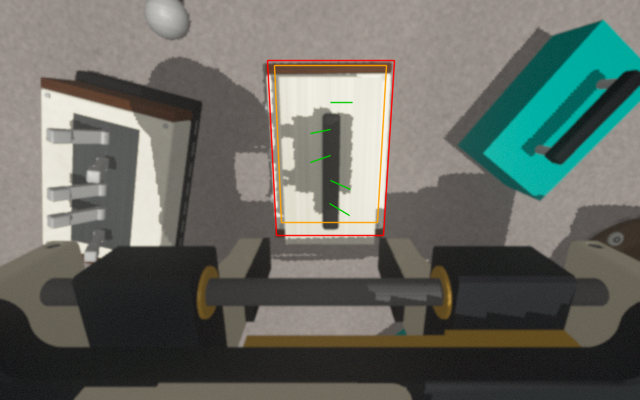

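View pics/h2.png

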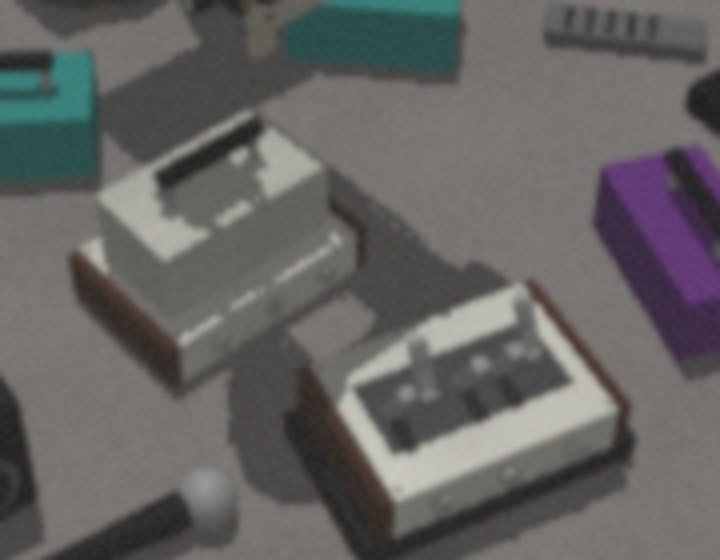

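Emit:
drive_tool:
  deltas:
    - [0,0,0,0,0,0]
    - [0,0,0,0,0,0]
    - [0,0,0,0,0,0]
    - [0,0,0,0,0,0]
    - [0,0,0,0,0,0]
    - [0,0,0,0,0,0]
    - [0,0,0,0,0,0]
    - [0,0,0,0,0,0]

```text
time_s: 19.42
tcp_pos: [0.525, -0.1085, 0.2797]
eef_rot: [-90.0, 0.0, 99.9]
contact_force: [0.9, -0.4, 0.2]
gripper_width: 0.0617
```

Run:
```python
from uv import *
uv();print(r.close_job())
```

```text
u,v 0.0033 0.0192 [ 0.525  -0.1085  0.2797] F [ 0.9 -0.4  0.2] 19.4167
the job is handed in; nothing more can be done
None
```

The job is handed in at 19.4 s. All five levers matched the pattern (off, on, on, off, on) before I covered them, and the plain aluminium guard stands flat and centred on the box.

- **Levers:** I moved levers 2 and 5 to on and lever 4 to off. A wrist picture taken just before I fetched the guard showed the five levers leaning the same way as on the pattern unit.
- **Guard:** I lifted it by the bar and lowered it over the levers. It was within about 1 mm of centre when measured just above the box. It touched down with about 6 N before I let go.
- **After release:** The last wrist and scene pictures show the guard level and in place, and the pattern unit unchanged. The gripper was clear, with no contact force on it.
- **Not checked:** The levers can't be seen under the guard, so I have no picture of them after it went on. I also made no measured check that every bystander object stayed put; the arm passed clear of those I checked on its path.
- **Disagreement:** The top and scene cameras differed by about 5 mm on the box and guard positions. I settled it with the wrist camera, whose picture matched the fitted outlines.

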